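Set the water doser for a plaster mix and start it

ROBOT

A 6-joint arm with a two-finger parallel gripper is mounted at the origin on a cart in front of the work surface, level with it; the furniture and walls round the work are solid. World frame = base frame: x ahead of the robot, y to its left, z up, the work surface at z = 0. Lengths are in m, angles in degrees, forces in N, time in s.
With the tool pointing down it reaches from about 0.25 to 0.85 m from the base axis. Payload 12.5 kg.
Tool frame: the origin (TCP) lies between the finger pads; the fingertips stand tip_reach ahead of it and the grasp point (between the pads) lies 11 mm behind it (tip_reach is the distance from the TCP to the fingertips, in m); z points along the fingers, y is the line along which they close (so a half turn about z gives the same grasp; the last joint's range is limited). The gripper opens to 93 mm and grips with 3 to 60 N. Pads are 15 mm wide; open, the fingers measure 128 mm over their backs; the gripper's body (75 mm by 188 mm) begins 65 mm behind the grasp point.
Start: joints at [67.174, 20.094, 94.641, -0, 65.266, -4.847], TCP at [0.17, 0.523, 0.227] pointing down, gripper open.
Joint ranges: [-157.81, 157.81], [-45, 120.19], [0.68, 151.7], [-89.99, 269.99], [4.06, 180], [-164.3, 164.3]. Speed limits (degrees/s): [127.2, 127.2, 159.86, 180, 180, 180].

INTERFACE

Orientations are given as [roll, pitch, yaw] about the fixed x, y, z axes, in that order (R = Rz(yaw) Ry(pitch) Rx(roll)).
In Python, from bench import * gives the robot as it stands. The module is installed in compiled form; this text tells all that it offers.
- The arm moves only by the tool servo_tool, never from a script. Its argument "deltas" is a list that holds one entry, the list of rows, each a list of 4 numbers: the shift along the tool's x, y, z in m, then the turn about the tool's z in degrees. In form: [[[dx, dy, dz, spin], ...]]. A call has 1 to 12 rows; each row shifts and turns the commanded pose from where the row before left it, along the tool's axes as they then stand; what a row does not reach is not made up. A row lasts 1/8 s, in which the tool goes at most 62.5 mm and 10.7 degrees, less where a joint would pass 70% of its speed; a pose out of reach is approached as far as the arm can. A call is refused whole if a number of a shift passes 0.0625 or a number of a turn 10.7, either way. A call with a gripper value outside its range is refused whole. "fingers" is the closure, from 0 (fully open) to 1 (shut), set as the call begins (left out, the last holds). The fingers move at their own pace and stop on an object; "grip_force" is the grip in N (left out, the last holds). Time passes only in rows, so rows that do not move let the fingers close. It gives the time, the measured TCP pose, the force, the opening and the grip force at its end, in the units of the state.
- sense(): the state, without advancing time (a new reading comes with each control period).
- read_camera(name): name is "scene" or "top" or "wrist"; returns a dict with "color" (420x560x3 uint8, blue, green, red), "fx", "fy", "cx", "cy" (pixels), "rvec" (rotation vector, rad) and "tvec" (3), from world to camera coordinates, as OpenCV has them. Camera axes: x right, y down, z forward; pixel columns grow to the right and rows downward; lengths in m; the calibration is good to about 2 mm. The wrist camera is an equidistant fisheye: a pixel r from the principal point sees the ray r / f radians off the axis. A picture is of the moment at which its call begins. There is no depth.
- sign_off(): hands the job in; it is judged then, once.
Trained networks look in a picture, given as the dict that the camera call returned (one of the last four; its "shot" number tells which), for a name from the list of things; names that differ only in an ending like _2 or _b are one class to them, and where a whole thing is asked for, a point or a joint stands for the part that bears it (a point fixed in the world has none). Each returns a list of dicts, best first, with "conf" (0 to 1); they miss things now and then, are a little off and sometimes report something else, mostly with a low value. They report only what shows in the picture. A call takes as long as a camera call.
- recognise(label, picture): "point" ([column, row] in pixels, amid what is visible of it).
- spot_point(label, picture): "point" ([column, row] in pixels: a listed point, or the origin of a listed thing).
The state is a dict: "time": time; "joints": joint angles; "dq": joint speeds; "effort": joint torques, N m; "position": TCP position; "ee_rot": TCP orientation; "contact_force": force on the tool from outside, world axes, zero at the start; "moment": the same for the moment, N m; "grip_width": opening from 0.0 (shut) to 1.0 (fully open); "grip_force": force on a finger pad.
Only numpy, scipy, OpenCV 4.12 (cv2) and the standard library are available. Lean on these libraries where they do the work, as an engineer would, in place of code of your own. Each camera call takes 0.05 s, during which the arm holds its last target. There are 200 camera calls.

TASK

Get the water doser ready for the plaster mix and start it, all by touch with the fingertips: push its swivel spout round until the nozzle is over the middle of the rubber bowl, and flick the dose wheel on by its edge, click by click, until the white pointer rests at the fourth dot (counting up from the smallest dot). Only when both are right, press the round start key fully down and let it come up again. Lift or carry nothing, and do not shift the doser, the bowl or the other things on the bench.

Things in the scene. Friction and masses are not known exactly. Their poses are not given: they have to be found in the camera images.
- doser: Water doser: low white appliance, 3 kg, standing loose on rubber feet; body 145 x 200 mm with a flat deck 50 mm above the bench. Origin on the bench under its middle; x to its back, y to its left, z up. Front face at x = -70 mm, right side at y = -100 mm. In this frame (x, y in mm): wheel axis (-60, 34), start key (-48, -60), spout pivot (0, -78). Pushes under about 6 N do not shift it.
- tower_top (a point): Middle of the top of the doser's tank tower at its back left, 104 mm above the bench; the tower covers x +22 to +70, y -33 to +93 mm in the doser's frame; the black filler cap on it reaches 118 mm.
- dose_wheel (a joint): Angle of the dose wheel, radians, growing clockwise seen from above. A sprung roller indexes it every 45 degrees: 0 = at the first (smallest) dot, 0.785 second, 1.571 third, 2.356 fourth, 3.142 fifth (largest); stops just beyond first and fifth. About 2.5 N at the edge turns it; past half way it snaps on to the next click by itself. It can be turned back.
- wheel_center (a point): On the dose wheel's upright axis, at its top face (68 mm above the bench). Black star-shaped thumbwheel lying flat: disc of 27 mm radius and eight rounded stub fingers 7 mm wide that reach to 46 mm from the axis, 54 to 68 mm above the bench; about 26 mm clear between neighbours near their ends.
- wheel_front (a point): Fixed point straight in front of the wheel's axis, 46 mm from it, at half the rim's height (61 mm). Here the wheel overhangs the body, whose front face is 10 mm in front of the axis, so the space below is free. At each click two stub fingers stand 22.5 degrees left and right of this front. To advance, the edge is pushed here to the doser's left (+y).
- wheel_pointer (a point): Outer end of the raised white pointer bar (7 x 25 mm) on the black wheel, 29 mm from the axis; it points outward at a dot.
- fourth_dot (a point): The fourth dot on the deck. Five dark raised dots, growing in size clockwise (6 to 16 mm across), lie 56 mm from the wheel's axis, 45 degrees apart: first (smallest) straight left, third straight back, fourth back right, fifth (largest) straight right.
- spout (a joint): Angle of the swivel spout, radians, clockwise seen from above: 0 = pointing straight to the doser's back (+x), 1.571 = straight to its right (-y); stops at 0 and 2.5. It stays where it is left; about 0.7 N at 85 mm from the pivot moves it.
- spout_pivot (a point): On the spout's upright axis, at the height of the pipe's centre line, 99 mm above the bench. The spout is a level steel pipe 12 mm thick on a post 25 mm thick; its hub is highest, 108 mm.
- spout_nozzle (a point): Underside of the downturned grey nozzle (15 mm wide) at the spout's end, 140 mm from the pivot, 81 mm above the bench; this must come over the bowl's middle.
- start_key (a joint): Travel of the start key in m: 0 = up, 0.005 = fully down; about 2 N to begin, 5 N fully down; springs up when left.
- key_top (a point): Centre of the top face of the start key, a round grey key of 26 mm diameter; 60 mm above the bench when up, 10 mm above the deck.
- bowl: Dark green rubber mixing bowl, loose, 100 mm across the rim, 56 mm across the foot, 71 mm high, open above, standing on the bench to the right of the doser. Origin at the centre of its underside, z up. It must stay where it is.
- wax_jar: Brown jar with white lid, 52 mm across, 48 mm high, loose, in front of the doser's right; origin under its centre. Leave alone.
- measuring_beaker: Clear measuring beaker, 65 mm across, 88 mm high, loose, right of the bowl; origin under its centre. Leave alone.
- dropper_bottle: Small white bottle with yellow cap, 24 mm across, 76 mm high, loose, to the left of the doser's front; origin under its centre. Leave alone.
- cast_blue: Dental cast with blue base, 56 x 66 x 42 mm, loose in the white tray at the left; origin under its centre. Leave alone.
- tool_cup: Yellow cup with tools, 64 mm across, 107 mm high, loose, at the back left; origin under its centre. Leave alone.
- pin_box: Blue pin box, 64 x 91 x 24 mm, loose, at the front left; origin under its centre. Leave alone.
- dust_brush: Bench brush, 26 x 150 x 25 mm, lying loose at the front right; origin under its centre. Leave alone.

How it is judged:
By the outcome, as a careful person would: the job done as asked, in the order asked, and still so for the second after the job is handed in, with the robot touching nothing.
It also fails if it takes over 45 s, if anything falls off the work surface, if the arm or the gripper's body presses on something with over 40 N, if the wrist force passes 120 N, or if a joint passes its speed limit or range.

## Working session

There is one attempt and no reset: what is moved stays moved. The work goes in short steps, Python scripts to look and compute and a tool call to move; the robot and the scene stay as the last step left them, time stands still between calls to the robot, and variables do not carry over. Pictures are saved under pics/ and viewed, at most 10 in all, crops included, and the job is handed in when it is done.

Besides the shell and the picture viewer there is one more tool, called as a command line: name --argument value ..., lists and objects as JSON in quotes. servo_tool: Moves the arm, as the interface text tells. Its arguments: {"type":"object","properties":{"deltas":{"type":"array","items":{"type":"array","items":{"type":"array","items":{"type":"number"}}}},"fingers":{"type":"number"},"grip_force":{"type":"number"}},"required":["deltas"]}

```bash
mkdir -p pics; cat > h.py <<'E'
from bench import *
import numpy as np, cv2
from scipy.spatial.transform import Rotation as R
def ray(p,px):
    Rm=cv2.Rodrigues(np.array(p["rvec"],float))[0]; t=np.array(p["tvec"],float).ravel()
    u=(px[0]-p["cx"])/p["fx"]; v=(px[1]-p["cy"])/p["fy"]
    if p.get("fish"):
        th=np.hypot(u,v); s=np.sin(th)/max(th,1e-9); d=np.array([u*s,v*s,np.cos(th)])
    else: d=np.array([u,v,1.])
    return -Rm.T@t, Rm.T@d
def at_z(p,px,z):
    o,d=ray(p,px); return o+d*(z-o[2])/d[2]
def cam(n):
    p=read_camera(n); p["fish"]=(n=="wrist"); return p
Z=dict(tower_top=.104,wheel_center=.068,wheel_front=.061,wheel_pointer=.069,fourth_dot=.051,spout_pivot=.099,spout_nozzle=.081,key_top=.060,bowl=0,wax_jar=0,measuring_beaker=0,dropper_bottle=0,doser=0)
E
python3 - <<'E'
from h import *
s=sense(); print(s)
for n in ("top","scene"):
    p=cam(n); cv2.imwrite(f"pics/{n}0.png",p["color"])
    print(n,[k for k in p])
    for k,z in Z.items():
        r=spot_point(k,p)[:2]
        for q in r: print(k,round(q["conf"],2),np.round(q["point"]),np.round(at_z(p,q["point"],z),3))
E
```

```text
{'time': 0.0, 'joints': array([ 6.71724700e+01,  2.01224331e+01,  9.46765567e+01, -4.03626955e-04,
        6.52625922e+01, -4.84527431e+00]), 'dq': array([-0.05714377,  0.013273  , -0.03913255,  0.03753883, -0.04379496,
       -0.02804898]), 'effort': array([-1.20811732e-03, -4.97326255e+01, -2.85254127e+01,  6.98817428e-02,
        2.56391679e-02, -4.35825200e-05]), 'position': array([0.16963313, 0.52285285, 0.22612222]), 'ee_rot': array([-1.79938607e+02, -4.83644484e-03,  1.62017911e+02]), 'contact_force': array([-0.13550838,  0.19941084, -0.30331978]), 'moment': array([ 0.00646517,  0.01247542, -0.00321355]), 'grip_force': 0.0, 'grip_width': 1.0008056251266673}
top ['color', 'fx', 'fy', 'cx', 'cy', 'rvec', 'tvec', 'shot', 'fish']
tower_top 0.87 [270. 203.] [ 0.58  -0.038  0.104]
tower_top 0.72 [184. 223.] [0.571 0.281 0.104]
wheel_center 0.8 [281. 229.] [ 0.484 -0.06   0.068]
wheel_center 0.71 [333. 193.] [ 0.577 -0.277  0.068]
wheel_front 0.82 [282. 240.] [ 0.443 -0.052  0.061]
wheel_front 0.63 [276. 233.] [ 0.475 -0.037  0.061]
wheel_pointer 0.58 [182. 224.] [0.577 0.292 0.069]

[... 886 characters left out ...]
1. 242.] [ 0.491 -0.155  0.068]
wheel_front 0.57 [254. 240.] [ 0.447 -0.062  0.061]
wheel_front 0.21 [168. 229.] [0.334 0.172 0.061]
wheel_pointer 0.72 [252. 226.] [ 0.486 -0.018  0.069]
fourth_dot 0.78 [279. 234.] [ 0.52  -0.089  0.051]
fourth_dot 0.41 [305. 224.] [ 0.61  -0.118  0.051]
spout_pivot 0.85 [304. 220.] [ 0.566 -0.143  0.099]
spout_nozzle 0.5 [338. 256.] [ 0.504 -0.292  0.081]
key_top 0.54 [290. 240.] [ 0.509 -0.138  0.06 ]
wax_jar 0.56 [316. 297.] [ 0.421 -0.287  0.   ]
measuring_beaker 0.85 [376. 299.] [ 0.506 -0.404  0.   ]
measuring_beaker 0.54 [307. 223.] [ 0.682 -0.075  0.   ]
dropper_bottle 0.43 [219. 253.] [0.399 0.035 0.   ]
doser 0.69 [283. 240.] [ 0.561 -0.071  0.   ]
```

servo_tool --deltas '[[[-0.038,-0.042,-0.0075,0],[-0.038,-0.042,-0.0075,0],[-0.038,-0.042,-0.0075,0],[-0.038,-0.042,-0.0075,0],[-0.038,-0.042,-0.0075,0],[-0.038,-0.042,-0.0075,0],[-0.038,-0.042,-0.0075,0],[-0.038,-0.042,-0.0075,0],[-0.038,-0.042,-0.0075,0],[-0.038,-0.042,-0.0075,0],[-0.038,-0.042,-0.0075,0],[-0.038,-0.042,-0.0075,0]]]' --fingers 1 --grip_force 10

```text
time: 2.9
position: [0.4484, -0.099, 0.3171]
ee_rot: [180.0, 0.0, 162.0]
contact_force: [0.5, 0.1, -0.6]
grip_width: 0.007
grip_force: 0.0
```

```bash
python3 - <<'E'
from h import *
s=sense(); print(s["time"],s["position"],s["ee_rot"],s["joints"])
import bench; print([ (k,getattr(bench,k)) for k in dir(bench) if 'tip' in k])
n="wrist"
p=cam(n); cv2.imwrite(f"pics/{n}1.png",p["color"])
print({k:p[k] for k in p if k!="color"})
for k,z in Z.items():
        r=spot_point(k,p)[:2]
        for q in r: print(k,round(q["conf"],2),np.round(q["point"]),np.round(at_z(p,q["point"],z),3))
E
```

```text
2.9 [ 0.44836003 -0.09897822  0.31706556] [1.79992798e+02 3.20699402e-02 1.61997719e+02] [-1.82655493e+01  5.41836751e+00  1.00218784e+02  7.63250735e-03
  7.43308124e+01 -9.02653300e+01]
[('tip_reach', 0.008)]
{'fx': 325.19226210127806, 'fy': 325.19226210127806, 'cx': 277.0930338623391, 'cy': 208.59407917437105, 'rvec': array([-2.37047471, -1.7207534 , -0.21959382]), 'tvec': array([-0.04662066, -0.49494209,  0.36253053]), 'shot': 3, 'fish': True}
wheel_center 0.94 [320. 197.] [ 0.486 -0.05   0.068]
wheel_front 0.76 [299. 159.] [ 0.433 -0.062  0.061]
wheel_pointer 0.92 [334. 184.] [ 0.474 -0.029  0.069]
wheel_pointer 0.65 [305. 229.] [ 0.522 -0.083  0.069]
fourth_dot 0.77 [304. 226.] [ 0.523 -0.083  0.051]
fourth_dot 0.53 [157. 264.] [ 0.513 -0.307  0.051]
spout_pivot 0.59 [119. 257.] [ 0.475 -0.332  0.099]
spout_nozzle 0.6 [157. 264.] [ 0.505 -0.29   0.081]
key_top 0.82 [254. 233.] [ 0.508 -0.149  0.06 ]
key_top 0.32 [536.  72.] [0.399 0.356 0.06 ]
wax_jar 0.75 [166. 195.] [ 0.427 -0.272  0.   ]
measuring_beaker 0.65 [119. 256.] [ 0.496 -0.399  0.   ]
dropper_bottle 0.8 [341. 114.] [0.394 0.02  0.   ]
doser 0.83 [306. 232.] [ 0.55  -0.084  0.   ]
```

View pics/wrist1.png

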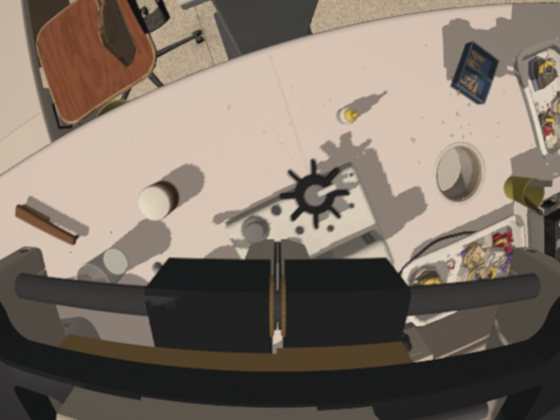

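```bash
python3 - <<'E'
from h import *
p=cam("wrist"); print("cam",ray(p,(277,208)))
for q in [(228,222),(350,165)]: print(at_z(p,q,.05))
a=cv2.imread("pics/wrist1.png")[140:260,220:400]
b=read_camera("top"); cv2.imwrite("pics/top1.png",b["color"]); b=cv2.imread("pics/top0.png")[165:285,240:420]
cv2.imwrite("pics/c1.png",np.vstack([cv2.resize(x,None,fx=2.5*1.0,fy=2.5,interpolation=cv2.INTER_CUBIC) for x in (a,b)]))
E
```

```text
cam (array([ 0.38324311, -0.07403604,  0.47456002]), array([ 0.23602974, -0.07643212, -0.96873531]))
[ 0.48476586 -0.17770247  0.05      ]
[0.46045671 0.00328096 0.05      ]
```

View pics/c1.png

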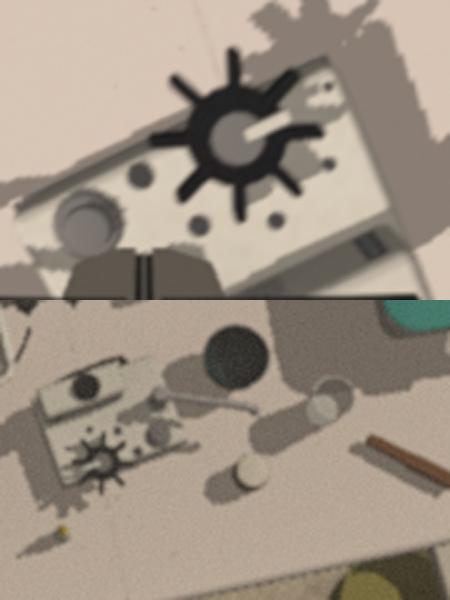

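servo_tool --deltas '[[[0,0,0.049,9.7],[0,0,0.049,9.6],[0,0,0.045,0],[0,0,0,0]]]'

```text
time: 4.2
position: [0.4465, -0.0966, 0.1717]
ee_rot: [-179.9, -0.3, 142.7]
contact_force: [0.4, -0.3, -0.5]
grip_width: 0.007
grip_force: 0.0
```

```bash
python3 - <<'E'
from h import *
s=sense(); print(s["time"],s["position"],s["ee_rot"],s["joints"])
n="wrist"
p=cam(n); cv2.imwrite(f"pics/{n}2.png",p["color"])
print("cam",ray(p,(277,208))[0])
for k,z in Z.items():
        r=spot_point(k,p)[:2]
        for q in r: print(k,round(q["conf"],2),np.round(q["point"]),np.round(at_z(p,q["point"],z),3))
E
```

```text
4.2 [ 0.44645918 -0.0965548   0.17171607] [-179.89665959   -0.29459798  142.73281347] [-1.80457443e+01  1.47654769e+01  1.10953996e+02 -7.26928788e-04
  5.45927242e+01 -7.07784006e+01]
cam [ 0.39337267 -0.05370462  0.32993385]
tower_top 0.64 [424. 310.] [ 0.59  -0.042  0.104]
wheel_center 0.67 [342. 215.] [ 0.484 -0.053  0.068]
wheel_pointer 0.96 [359. 191.] [ 0.475 -0.03   0.069]
fourth_dot 0.61 [332. 262.] [ 0.522 -0.087  0.051]
bowl 0.54 [362. 187.] [ 0.495 -0.019  0.   ]
wax_jar 0.6 [146. 272.] [ 0.427 -0.276  0.   ]
doser 0.62 [339. 258.] [ 0.546 -0.083  0.   ]
```

View pics/wrist2.png

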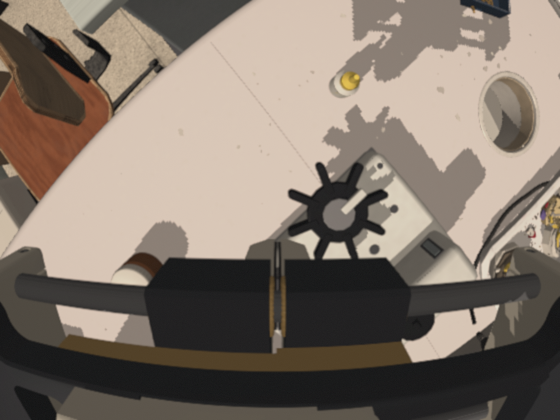

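```bash
python3 - <<'E'
from h import *
p=cam("wrist")
T=[(320,165),(354,164),(384,191),(387,229),(361,257),(318,258),(290,229),(291,194)]
W=np.array([at_z(p,t,.066)[:2] for t in T])
c=W.mean(0)
from scipy.optimize import least_squares
f=least_squares(lambda v:np.hypot(*(W-v[:2]).T)-v[2],[*c,.046]).x
a=np.degrees(np.arctan2(*(W-f[:2]).T[::-1]))
print(f,np.round(a,1),"yaw",np.round((a-22.5+22.5)%45,1), c)
print("hub",at_z(p,(340,212),.068),"ptr end",at_z(p,(364,192),.069))
im=p["color"][150:275,270:410]; cv2.imwrite("pics/c2.png",cv2.resize(im,None,fx=4.5,fy=4.5,interpolation=cv2.INTER_CUBIC))
E
```

```text
[ 0.485224   -0.05543663  0.04515384] [ 166.4  129.3   81.    35.4   -8.6  -60.7 -110.3 -149.9] yaw [31.4 39.3 36.  35.4 36.4 29.3 24.7 30.1] [ 0.48314453 -0.05479276]
hub [ 0.48295202 -0.05423442  0.068     ] ptr end [ 0.48091009 -0.02770964  0.069     ]
```

View pics/c2.png

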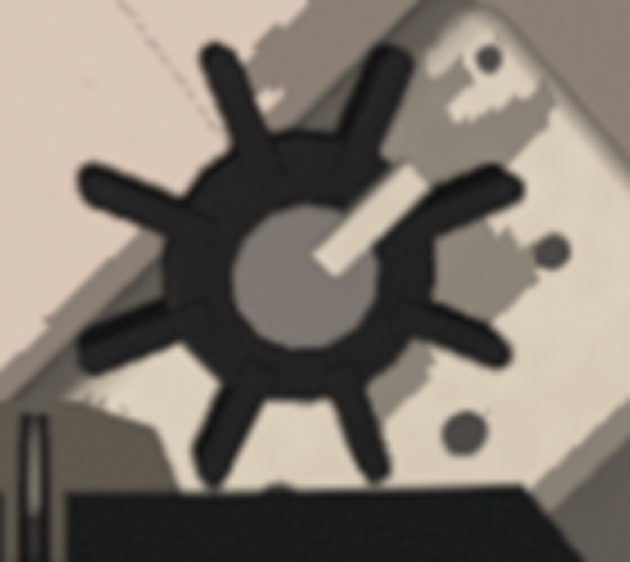

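```bash
python3 - <<'E'
from h import *
p=cam("wrist")
T=np.array([(213,45),(400,50),(518,186),(505,360),(378,480),(210,484),(83,362),(83,170)])/4.5+(270,150)
W=np.array([at_z(p,t,.066)[:2] for t in T])
from scipy.optimize import least_squares
f=least_squares(lambda v:np.hypot(*(W-v[:2]).T)-v[2],[.485,-.055,.046]).x
a=np.degrees(np.arctan2(*(W-f[:2]).T[::-1]))
y=(a-22.5+22.5+22.5)%45
print(f,np.round(a,1),np.round(y,1),y.mean())
hub=at_z(p,np.array((304,277))/4.5+(270,150),.068);print("hub",hub)
d=np.array([at_z(p,np.array(q)/4.5+(270,150),.051)[:2] for q in [(489,59),(552,251),(465,433)]])
print(d, np.degrees(np.arctan2(*(d-f[:2]).T[::-1]))-[90,45,0])
e=[at_z(p,np.array(q)/4.5+(270,150),.069)[:2] for q in [(418,172),(325,265)]]
print("pointer",e,np.degrees(np.arctan2(*(e[0]-e[1])[::-1])))
E
```

```text
[ 0.4809867  -0.05547735  0.0460298 ] [ 165.7  120.9   74.8   29.7  -14.6  -57.8 -104.2 -152.4] [8.2 8.4 7.3 7.2 7.9 9.7 8.3 5.1] 7.754611672726707
hub [ 0.48129895 -0.0556957   0.068     ]
[[ 4.73274811e-01  8.46931960e-05]
 [ 5.14524182e-01 -1.06159280e-02]
 [ 5.36550656e-01 -4.71675413e-02]] [7.90203985 8.21896101 8.50577073]
pointer [array([ 0.47759144, -0.02667551]), array([ 0.48149929, -0.05115162])] 99.07126968929263
```

servo_tool --deltas '[[[-0.0026,-0.0024,0.04,0],[0,0,0.038,0],[0,0,0,0],[0,0,0,0]]]'

```text
time: 5.5
position: [0.4491, -0.1007, 0.0967]
ee_rot: [180.0, 0.1, 142.7]
contact_force: [0.9, -1.0, 0.8]
grip_width: 0.004
grip_force: 0.0
```

```bash
python3 - <<'E'
from h import *
s=sense(); print(s["time"],s["position"],s["ee_rot"])
p=cam("wrist"); cv2.imwrite("pics/wrist3.png",cv2.resize(p["color"][130:330,200:440],None,fx=2.5,fy=2.5))
E
```

```text
5.5 [ 0.44910985 -0.10067611  0.09674548] [1.79981727e+02 5.71889155e-02 1.42723181e+02]
```

View pics/wrist3.png

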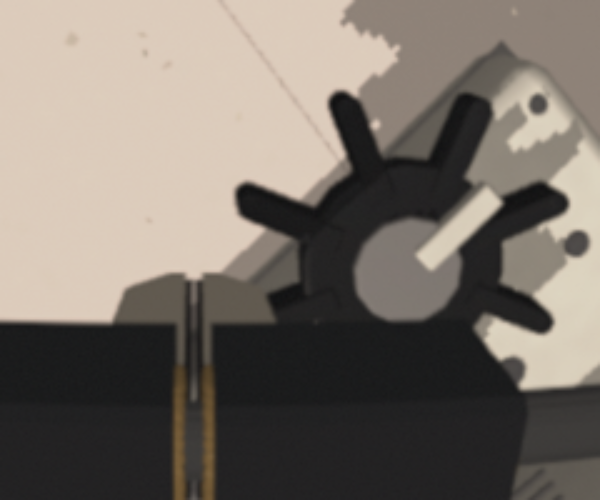

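servo_tool --deltas '[[[0.001,-0.001,0.016,0],[0,0,0.015,0],[0,0,0,0]]]'

```text
time: 5.92
position: [0.4469, -0.1006, 0.0644]
ee_rot: [-180.0, -0.1, 142.7]
contact_force: [-0.4, -0.4, 0.4]
grip_width: 0.004
grip_force: 0.0
```

servo_tool --deltas '[[[0.0049,0.0002,0,5],[0.0049,0.0002,0,5],[0.0049,0.0002,0,5],[0.0049,0.0002,0,5],[0.0049,0.0002,0,5],[0.0049,0.0002,0,5],[0.0049,0.0002,0,5],[0.0049,0.0002,0,5],[0.0049,0.0002,0,5],[0,0,0,0]]]'

```text
time: 7.18
position: [0.4257, -0.0635, 0.0652]
ee_rot: [180.0, 0.0, 97.8]
contact_force: [0.2, 1.2, -0.2]
grip_width: 0.004
grip_force: 0.0
```

```bash
python3 - <<'E'
from h import *
s=sense(); d=s["position"][:2]-[.481,-.0555]; print(s["time"],s["position"],s["ee_rot"],np.hypot(*d),np.degrees(np.arctan2(d[1],d[0])),s["contact_force"])
p=cam("wrist"); cv2.imwrite("pics/wrist4.png",p["color"])
for k in ("wheel_center","wheel_pointer","fourth_dot"):
    print(k,[(round(q["conf"],2),np.round(at_z(p,q["point"],Z[k]),3)) for q in spot_point(k,p)[:2]])
E
```

```text
7.175 [ 0.42570334 -0.06348128  0.06519302] [1.79958157e+02 1.78356397e-02 9.77793029e+01] 0.05586968169604759 -171.7868940299308 [ 0.24294109  1.16978673 -0.18305657]
wheel_center [(0.95, array([ 0.482, -0.055,  0.068]))]
wheel_pointer [(0.98, array([ 0.496, -0.033,  0.069])), (0.52, array([ 0.514, -0.078,  0.069]))]
fourth_dot [(0.85, array([ 0.525, -0.087,  0.051]))]
```

View pics/wrist4.png

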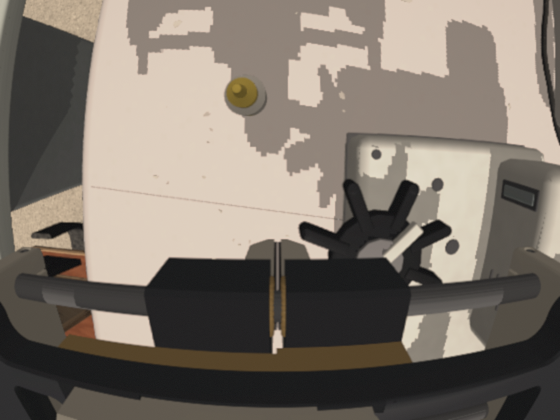

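servo_tool --deltas '[[[0.0049,0.0002,0,5],[0.0049,0.0002,0,5],[0.0049,0.0002,0,5],[0.0049,0.0002,0,5],[0.0049,0.0002,0,5],[0.0049,0.0002,0,5],[0.0049,0.0002,0,5],[0.0049,0.0002,0,5],[0.0049,0.0002,0,5],[0,0,0,0]]]'

```text
time: 8.62
position: [0.4364, -0.0219, 0.0647]
ee_rot: [180.0, -0.0, 52.8]
contact_force: [-0.4, -0.4, 0.2]
grip_width: 0.007
grip_force: 0.0
```

```bash
python3 - <<'E'
from h import *
s=sense(); d=s["position"][:2]-[.481,-.0555]; print(s["time"],s["position"],s["ee_rot"],np.hypot(*d),np.degrees(np.arctan2(d[1],d[0])),s["contact_force"])
p=cam("wrist")
for k in ("wheel_center","wheel_pointer","fourth_dot"):
    print(k,[(round(q["conf"],2),np.round(at_z(p,q["point"],Z[k]),3)) for q in spot_point(k,p)[:2]])
E
```

```text
8.625 [ 0.4363897  -0.02194133  0.06467497] [ 1.79991277e+02 -2.70472648e-03  5.28111460e+01] 0.05582350131574978 143.0472126468916 [-0.40829881 -0.36296189  0.18606677]
wheel_center []
wheel_pointer [(0.75, array([ 0.51 , -0.05 ,  0.069]))]
fourth_dot [(0.78, array([ 0.526, -0.087,  0.051])), (0.5, array([ 0.529, -0.054,  0.051]))]
```

servo_tool --deltas '[[[0.0049,0.0002,0,5],[0.0049,0.0002,0,5],[0.0049,0.0002,0,5],[0.0049,0.0002,0,5],[0.0049,0.0002,0,5],[0.0049,0.0002,0,5],[0.0049,0.0002,0,5],[0.0049,0.0002,0,5],[0.0049,0.0002,0,5],[0,0,0,0]]]'

```text
time: 10.07
position: [0.4734, -0.0003, 0.0646]
ee_rot: [180.0, -0.0, 7.8]
contact_force: [0.3, -0.2, 0.9]
grip_width: 0.004
grip_force: 0.0
```

```bash
python3 - <<'E'
from h import *
s=sense(); d=s["position"][:2]-[.481,-.0555]; print(s["time"],s["position"],s["ee_rot"],np.hypot(*d),np.degrees(np.arctan2(d[1],d[0])),s["contact_force"],s["joints"])
E
```

```text
10.075 [ 4.73431683e-01 -2.75372153e-04  6.46122190e-02] [ 1.79998883e+02 -4.94476402e-03  7.79940999e+00] 0.05574081940913665 97.80354839593575 [ 0.30217804 -0.20904494  0.94352892] [-5.66998597e+00  2.66649229e+01  1.12986040e+02  1.00783972e-04
  4.03439683e+01  7.65305273e+01]
```

servo_tool --deltas '[[[0,0,-0.04,0],[0,0,-0.06,0],[-0.0025,0.0454,-0.007,0],[-0.0025,0.0454,-0.007,0],[-0.0025,0.0454,-0.007,0],[-0.0025,0.0454,-0.007,0],[-0.0025,0.0454,-0.007,0],[0,0,0,9.5],[0,0,0,9.5],[0,0,0,9.5],[0,0,0,0]]]'

```text
time: 11.45
position: [0.4911, -0.2268, 0.1995]
ee_rot: [-180.0, 0.0, -20.6]
contact_force: [0.2, 0.5, -0.6]
grip_width: 0.005
grip_force: 0.0
```

```bash
python3 - <<'E'
from h import *
s=sense(); print(s["time"],s["position"],s["ee_rot"],s["joints"])
p=cam("wrist"); cv2.imwrite("pics/wrist5.png",p["color"])
print("cam",ray(p,(277,208))[0])
for k in ("wheel_center","wheel_pointer","fourth_dot","bowl","spout_nozzle","spout_pivot","key_top"):
    print(k,[(round(q["conf"],2),np.round(q["point"]),np.round(at_z(p,q["point"],Z[k]),3)) for q in spot_point(k,p)[:2]])
E
```

```text
11.45 [ 0.49111015 -0.22681373  0.19950233] [-1.79998969e+02  2.21977260e-02 -2.05986473e+01] [-2.97192424e+01  2.09035866e+01  9.76277361e+01 -2.84519655e-03
  6.14907579e+01  8.08807636e+01]
cam [ 0.55639325 -0.24957394  0.35733895]
wheel_center [(0.9, array([130., 270.]), array([ 0.479, -0.054,  0.068]))]
wheel_pointer [(0.67, array([133., 242.]), array([ 0.506, -0.074,  0.069]))]
fourth_dot [(0.64, array([144., 214.]), array([ 0.526, -0.091,  0.051]))]
bowl [(0.72, array([294.,  82.]), array([ 0.597, -0.284,  0.   ]))]
spout_nozzle [(0.92, array([341., 167.]), array([ 0.505, -0.29 ,  0.081]))]
spout_pivot [(0.73, array([174., 172.]), array([ 0.553, -0.157,  0.099]))]
key_top [(0.57, array([197., 218.]), array([ 0.503, -0.147,  0.06 ])), (0.26, array([506., 186.]), array([ 0.42 , -0.471,  0.06 ]))]
```

View pics/wrist5.png

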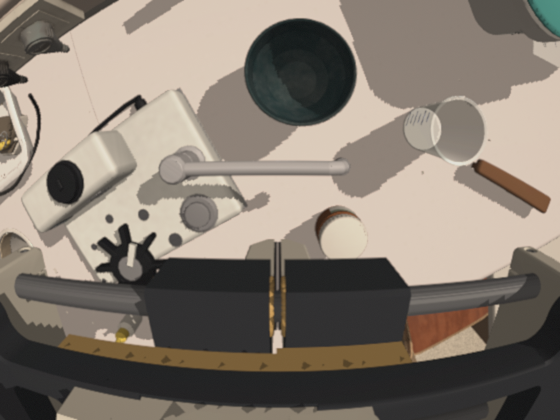

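```bash
python3 - <<'E'
from h import *
from scipy.optimize import least_squares
p=cam("wrist"); im=p["color"]
T=[(245,72),(356,72),(300,18),(300,125),(262,34),(339,34),(262,111),(339,111)]
W=np.array([at_z(p,t,.071)[:2] for t in T])
f=least_squares(lambda v:np.hypot(*(W-v[:2]).T)-v[2],[.6,-.29,.05]).x
print("rim",f,np.hypot(*(W-f[:2]).T)-f[2])
# auto mask
g=cv2.cvtColor(im,cv2.COLOR_BGR2GRAY); m=(g<75).astype(np.uint8); m[200:]=0
n,l,st,ce=cv2.connectedComponentsWithStats(m); i=l[72,275]; 
c=max(cv2.findContours((l==i).astype(np.uint8),0,1)[0],key=len)[:,0]; h=cv2.convexHull(c)[:,0]; print(st[i])
W=np.array([at_z(p,t,.071)[:2] for t in h])
f2=least_squares(lambda v:np.hypot(*(W-v[:2]).T)-v[2],[.6,-.29,.05],loss="soft_l1",f_scale=.001).x; print("auto",f2)
piv=np.array([.5556,-.1584]); 
for c in (f[:2],f2[:2]): v=c-piv; print(np.hypot(*v),np.degrees(np.arctan2(v[1],v[0])))
a=at_z(p,(178,167),.108)[:2];b=at_z(p,(343,166),.099)[:2];v=b-piv;print(a,b,np.hypot(*v),np.degrees(np.arctan2(v[1],v[0])))
E
```

```text
rim [ 0.59633193 -0.28692537  0.04896236] [-7.69277932e-05 -9.54986773e-05  5.92231430e-04 -3.21719209e-04
 -8.94676398e-04  2.04644665e-04  8.47646109e-04 -2.55700126e-04]
[ 245   19  111  107 9255]
auto [ 0.59636211 -0.28616584  0.04867972]
0.13482529501904889 -72.41568292001662
0.13411062552072844 -72.30536243099317
[ 0.55656673 -0.16521603] [ 0.50894406 -0.2884721 ] 0.1381865737939086 -109.73255013526459
```

servo_tool --deltas '[[[0,0,0.05,0],[0,0,0.0535,0],[0.0104,0,0,0],[0.0104,0,0,0],[0,0,0,0]]]'

```text
time: 12.52
position: [0.5127, -0.235, 0.0982]
ee_rot: [180.0, -0.2, -20.8]
contact_force: [-0.3, 0.6, -0.2]
grip_width: 0.005
grip_force: 0.0
```

servo_tool --deltas '[[[0.0072,0.0008,0,-4.8],[0.0072,0.0008,0,-4.8],[0.0072,0.0008,0,-4.8],[0.0072,0.0008,0,-4.8],[0.0072,0.0008,0,-4.8],[0.0072,0.0008,0,-4.8],[0.0036,0.0004,0,-2.4],[0,0,0,0]]]'

```text
time: 13.52
position: [0.5567, -0.2455, 0.0975]
ee_rot: [179.9, -0.1, 10.4]
contact_force: [0.0, -1.0, -1.1]
grip_width: 0.008
grip_force: 0.0
```

```bash
cat > chk.py <<'E'
from h import *
s=sense(); print(s["time"],s["position"],s["ee_rot"],s["contact_force"])
pv=np.array([.5556,-.1584])
ph=np.radians(s["ee_rot"][2]-90); d=np.array([np.cos(ph),np.sin(ph)]); n=np.array([-d[1],d[0]]); r=s["position"][:2]-pv
print("phi",np.degrees(ph),"a,s",r@d,r@n)
p=cam("wrist"); cv2.imwrite("pics/w_%d.png"%p["shot"],p["color"]); print(p["shot"])
for k in ("bowl","spout_nozzle","spout_pivot","wheel_pointer","wheel_center","key_top"):
    for q in spot_point(k,p)[:1]:
        w=at_z(p,q["point"],Z[k])[:2]; v=w-pv
        print(k,round(q["conf"],2),np.round(q["point"]),np.round(w,4),np.degrees(np.arctan2(v[1],v[0])))
E
python3 chk.py
```

```text
13.525 [ 0.55666198 -0.24553556  0.09750543] [ 1.79928512e+02 -9.17447341e-02  1.04153692e+01] [ 0.00918686 -1.04342369 -1.11666754]
phi -79.58463078243665 a,s 0.08589181246158353 -0.014708145155257599
14
bowl 0.7 [336. 176.] [ 0.5958 -0.2855] -72.45812610547584
spout_nozzle 0.56 [373. 221.] [ 0.5839 -0.2952] -78.31247651654263
spout_pivot 0.56 [122. 236.] [ 0.555  -0.1574] 123.7583080886749
wheel_pointer 0.88 [ 44. 260.] [ 0.5062 -0.0728] 119.96482768363508
key_top 0.71 [131. 280.] [ 0.5046 -0.1466] 166.99451408729328
```

servo_tool --deltas '[[[0.0049,0.0006,0,-3.2],[0.0049,0.0006,0,-3.2],[0,0,0,0]]]'

```text
time: 14.25
position: [0.566, -0.2444, 0.0961]
ee_rot: [-180.0, -0.0, 16.8]
contact_force: [-0.0, -0.0, 0.5]
grip_width: 0.007
grip_force: 0.0
```

```bash
python3 chk.py
```

```text
14.25 [ 0.56595691 -0.24437691  0.09608899] [-1.79999810e+02 -5.05443552e-04  1.68003484e+01] [-0.01092993 -0.04248875  0.4835339 ]
phi -73.19965163698004 a,s 0.08530075373037643 -0.014935708551057119
15
bowl 0.88 [341. 193.] [ 0.5972 -0.2876] -72.13568999951048
spout_pivot 0.61 [125. 236.] [ 0.556  -0.1594] -65.12005041608731
wheel_pointer 0.87 [ 38. 251.] [ 0.5032 -0.0724] 121.33311190831883
key_top 0.66 [126. 274.] [ 0.5073 -0.1477] 167.48261031662557
```

View pics/w_15.png

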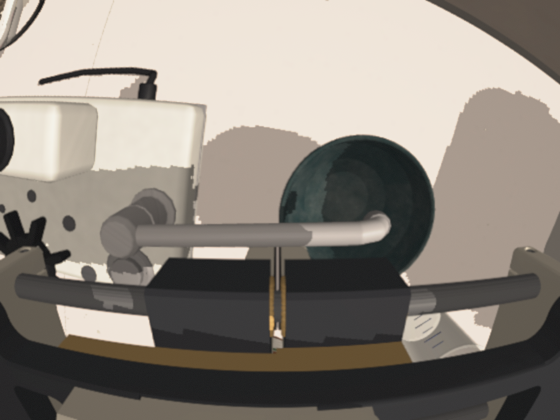

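servo_tool --deltas '[[[-0.02,0,0,0],[-0.04,0,-0.045,0],[-0.035,0,-0.05,0],[0,0,0,0]]]'

```text
time: 15.1
position: [0.4747, -0.2734, 0.1949]
ee_rot: [179.7, -0.2, 16.7]
contact_force: [0.5, 0.0, 0.4]
grip_width: 0.002
grip_force: 0.0
```

```bash
python3 chk.py; python3 - <<'E'
from h import *
p=cam("wrist");cv2.imwrite("pics/c6.png",cv2.resize(p["color"][20:270,60:420],None,fx=2.2,fy=2.2,interpolation=cv2.INTER_CUBIC))
E
```

```text
15.1 [ 0.47474164 -0.27343261  0.19485769] [179.72022471  -0.20912121  16.70489702] [0.52685742 0.02429928 0.37969093]
phi -73.29510298234729 a,s 0.08693587479817562 -0.11051121793586609
16
bowl 0.71 [322.  90.] [ 0.5959 -0.2875] -72.65752905667942
spout_nozzle 0.96 [341.  79.] [ 0.5977 -0.292 ] -72.51617431755892
spout_pivot 0.6 [167.  81.] [ 0.5552 -0.1568] 103.90379456749594
wheel_pointer 0.78 [ 88. 120.] [ 0.5045 -0.0723] 120.687834010611
wheel_center 0.75 [ 72. 141.] [ 0.4799 -0.0569] 126.69369672857512
```

View pics/c6.png

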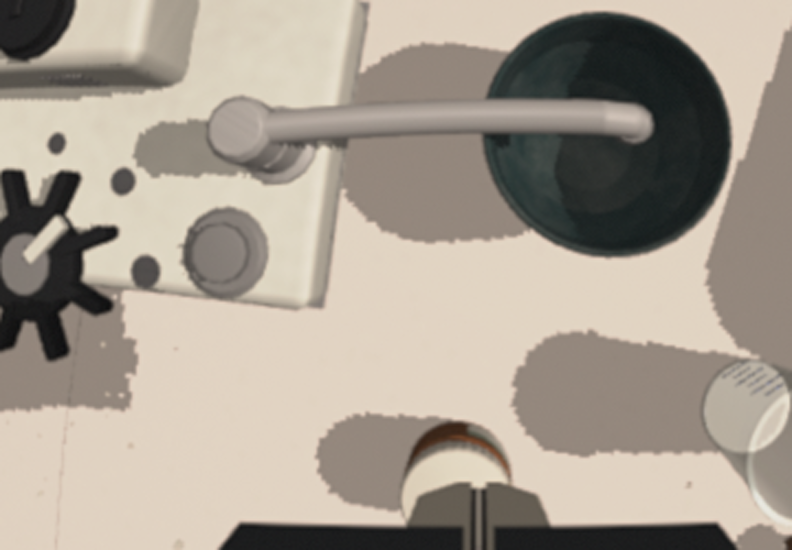

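servo_tool --deltas '[[[0.022,-0.0374,0,0],[0.022,-0.0374,0,0],[0.022,-0.0374,0,0],[0,0,0.055,0],[0,0,0.053,0],[0,0,0,0],[0,0,0,0]]]'

```text
time: 16.38
position: [0.5066, -0.1457, 0.0846]
ee_rot: [179.9, -0.1, 16.8]
contact_force: [0.1, 0.1, -0.2]
grip_width: 0.004
grip_force: 0.0
```

```bash
python3 chk.py
```

```text
16.375 [ 0.50655545 -0.14572898  0.08463175] [ 1.79948058e+02 -6.83175168e-02  1.68226614e+01] [ 0.06123623  0.06937866 -0.16929949]
phi -73.17733857508173 a,s -0.026322770831898525 -0.0432785696456262
18
bowl 0.96 [468. 166.] [ 0.5957 -0.2862] -72.58635098862483
spout_nozzle 0.88 [536. 182.] [ 0.5986 -0.2911] -72.05779140001474
spout_pivot 0.57 [339. 187.] [ 0.5558 -0.1589] -67.31617261977519
wheel_pointer 0.77 [156. 219.] [ 0.5043 -0.0716] 120.58971687942925
wheel_center 0.91 [128. 246.] [ 0.4811 -0.056 ] 126.0215046629919
key_top 0.68 [281. 246.] [ 0.507  -0.1471] 166.85871258570418
```

servo_tool --deltas '[[[0,0,0.008,0],[0,0,0.008,0],[0,0,0.002,0],[0,0,0.002,0],[0,0,0.001,0],[0,0,0,0]]]'

```text
time: 17.48
position: [0.5056, -0.1454, 0.0631]
ee_rot: [-180.0, 0.0, 16.8]
contact_force: [-6.0, 1.8, 16.6]
grip_width: 0.004
grip_force: 8.3
```

servo_tool --deltas '[[[0,0,-0.003,0],[0,0,-0.01,0],[0,0,-0.05,0],[-0.02,0,-0.05,0],[0,0,0,0],[0,0,0,0]]]'

```text
time: 18.23
position: [0.4863, -0.1511, 0.1748]
ee_rot: [-180.0, 0.0, 16.8]
contact_force: [-0.3, -1.1, -0.1]
grip_width: 0.005
grip_force: 0.0
```

```bash
python3 chk.py
```

```text
18.225 [ 0.48628912 -0.15109264  0.17479416] [-1.79986579e+02  1.43707513e-02  1.68091421e+01] [-0.34644254 -1.09731875 -0.12916641]
phi -73.19085794787773 a,s -0.027038777731946528 -0.06423628730859046
19
bowl 0.65 [425. 136.] [ 0.5955 -0.2852] -72.5327524327794
spout_nozzle 0.67 [469. 141.] [ 0.5972 -0.2907] -72.54907832204383
spout_pivot 0.61 [319. 134.] [ 0.5573 -0.1598] -39.283000886109114
wheel_pointer 0.85 [196. 163.] [ 0.5065 -0.0738] 120.14785549422344
wheel_center 0.77 [173. 187.] [ 0.4806 -0.0588] 126.98802024201385
key_top 0.87 [282. 185.] [ 0.5071 -0.1475] 167.3021679051741
```

```bash
python3 -c "
from bench import *
print(sign_off())"
```

```text
the job is handed in; nothing more can be done
None
```

The job is handed in after about 18 s: the pointer rests at the fourth dot, the nozzle is in line with the bowl's middle but about 5 mm past it along the spout, and the start key was then pressed to its stop (about 17 N, with about 6 N sideways) and released. The camera showed the doser and bowl where they were to within about 2 mm.

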